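# Load the centrifuge rotor in balance

### The arm

A 6-joint arm with a two-finger parallel gripper is mounted at the origin on a cart in front of the work surface, level with it; the furniture and walls round the work are solid. World frame = base frame: x ahead of the robot, y to its left, z up, the work surface at z = 0. Lengths are in m, angles in rad, forces in N, time in s.
With the tool pointing down it reaches from about 0.425 to 0.925 m from the base axis. Payload 12.5 kg.
Tool frame: the origin (TCP) lies at the very end of the fingers, on their centre line; the grasp point (between the pads) lies 19 mm behind it; z points along the fingers, y is the line along which they close (so a half turn about z gives the same grasp; the last joint's range is limited). The gripper opens to 85 mm and grips with 20 to 120 N. Pads are 22 mm wide; open, the fingers measure 114 mm over their backs; the gripper's body (76 mm by 85 mm) begins 54 mm behind the grasp point. The pads swing forward as they close: fully open they stand 13 mm farther back than shut.
Start: joints at [-1.295, 0.491, 1.559, -0, 1.092, -0.106], TCP at [0.233, -0.58, 0.231] pointing down, gripper open.
Joint ranges: [-3.1, 3.1], [-0.84, 2.19], [0.05, 2.79], [-1.13, 4.28], [0.06, 2.93], [-2.69, 2.69]. Speed limits (rad/s): [2.22, 2.22, 2.79, 3.14, 3.14, 3.14].

### API

Orientations are given as a unit quaternion [x, y, z, w].
In Python, from station import * gives the robot as it stands. The module is installed in compiled form; this text tells all that it offers.
- The arm moves only by the tool step_arm, never from a script. Its argument "increments" is a list of rows, each a list of 5 numbers: the shift along the tool's x, y, z in m, then the turn about the tool's z in degrees, then the finger opening in m, from 0 to 0.0854. In form: [[dx, dy, dz, roll, fingers], ...]. A call has 1 to 10 rows; each row shifts and turns the commanded pose from where the row before left it, along the tool's axes as they then stand; what a row does not reach is not made up. A row lasts 1/10 s, in which the tool goes at most 50 mm and 8.59 degrees, less where a joint would pass 70% of its speed; a pose out of reach is approached as far as the arm can. A call is refused whole if a number of a shift passes 0.05 or a number of a turn 8.59, either way. A call with a gripper value outside its range is refused whole. The fingers move at their own pace and stop on an object; "force" is the grip in N (left out, the last holds). Time passes only in rows, so rows that do not move let the fingers close. It gives the time, the measured TCP pose, the force, the opening and the grip force at its end, in the units of the state.
- get_obs(): the state, without advancing time (a new reading comes with each control period).
- camera(name): name is "scene" or "top" or "wrist"; returns (picture, depth): 420x560x3 uint8, red, green, blue; 420x560 float32, m along the optical axis (not along the pixel's ray), 0 where there is no reading.
- camera_model(name): a dict with "fx", "fy", "cx", "cy" (pixels), "T" (4x4, takes a point from camera to world coordinates). Camera axes: x right, y down, z forward; pixel columns grow to the right and rows downward; lengths in m; the calibration is good to about 2 mm. A picture is of the moment at which its call begins: read the wrist's pose just before it. camera_model takes no time and is no camera call; for the wrist camera it gives the pose at the moment of the call.
- hand_in(): hands the job in; it is judged then, once.
The state is a dict: "time_s": time; "joint_pos": joint angles; "joint_velocities": joint speeds; "effort": joint torques, N m; "tcp_pos": TCP position; "orientation": TCP orientation; "force": force on the tool from outside, world axes, zero at the start; "moment": the same for the moment, N m; "gripper_width": finger opening in m; "grasp_force": force on a finger pad.
Only numpy, scipy, OpenCV 4.12 (cv2) and the standard library are available. Lean on these libraries where they do the work, as an engineer would, in place of code of your own. Each camera call takes 0.05 s, during which the arm holds its last target. There are 200 camera calls.

### The job

Finish loading the six-place centrifuge rotor so that it will run in balance. A reagent bottle and an amber jar already sit in two of its buckets and stay there: put the second bottle and the second jar each in the bucket straight across the hub from its twin, and the two tube adapters in the two buckets that are then left, which face each other as well. Set each load down upright on the bottom of its bucket without dropping it, and leave the pipette, the timer and the dropper bottle where they are.

Things in the scene. Friction and masses are not known exactly. Their poses are not given: they have to be found in the camera images.
- rotor: fixed six-place rotor on a stand: hub, six arms, six open steel buckets that do not swing. Origin: on the hub axis at bench height, z up. Bucket centres 110 mm from the axis at 0, 60, .. 300 degrees from its x axis. Bucket: 58 mm wide inside, 68 outside; above the bench: inner floor 20 mm, rim 56, arms 52, hub nut 81. At the start two are filled, 120 degrees apart.
- bottle_loaded: the bottle that is already in a bucket (underside on its floor, 20 mm above the bench); stays. A clear round reagent bottle with a green-banded label and a narrow black cap: body 48 mm in diameter up to 87 mm above its underside, neck and cap 24 mm in diameter up to 131 mm; 0.12 kg. Origin: centre of the underside, z up.
- jar_loaded: the jar that is already in a bucket (underside on its floor, 20 mm above the bench); stays. A short amber jar with a white ribbed screw lid as wide as the jar: for gripping a plain cylinder, 48 mm in diameter over its whole height of 80 mm; 0.13 kg. Origin: centre of the underside, z up.
- bottle_loose: the bottle that stands on the bench, to be loaded. A clear round reagent bottle with a green-banded label and a narrow black cap: body 48 mm in diameter up to 87 mm above its underside, neck and cap 24 mm in diameter up to 131 mm; 0.12 kg. Origin: centre of the underside, z up.
- jar_loose: the jar that stands on the bench, to be loaded. A short amber jar with a white ribbed screw lid as wide as the jar: for gripping a plain cylinder, 48 mm in diameter over its whole height of 80 mm; 0.13 kg. Origin: centre of the underside, z up.
- adapter_1: one of two tube adapters standing on the bench, to be loaded. A round grey block, 48 mm in diameter and 75 mm high (grip it there), with four yellow-capped sample tubes fixed in it; the caps reach 99 mm above the underside, within the block's outline; 0.16 kg. Origin: centre of the underside, z up. The two adapters are interchangeable.
- adapter_2: the other tube adapter standing on the bench, to be loaded. A round grey block, 48 mm in diameter and 75 mm high (grip it there), with four yellow-capped sample tubes fixed in it; the caps reach 99 mm above the underside, within the block's outline; 0.16 kg. Origin: centre of the underside, z up. The two adapters are interchangeable.
- pipette: white single-channel pipette lying on the bench, 248 x 27 x 33 mm, long side along its y axis; not to be disturbed. Origin: centre of its outline, at bench height.
- timer: white square bench timer with a red knob, 62 x 62 x 46 mm; not to be disturbed. Origin: centre of its underside.
- dropper: small dropper bottle with a blue cap, 22 mm in diameter, 62 mm high, standing; not to be disturbed. Origin: centre of its underside.
There are look-alikes about, which are no part of the job. Leave any red look-alike of the bottle_loose alone.

How it is judged:
By the outcome, as a careful person would: the job done as asked, in the order asked, and still so for the second after the job is handed in, with the robot touching nothing.
It also fails if it takes over 115 s, if anything falls off the work surface, if the arm or the gripper's body presses on something with over 40 N, if the wrist force passes 120 N, or if a joint passes its speed limit or range.

## Working session

There is one attempt and no reset: what is moved stays moved. The work goes in short steps, Python scripts to look and compute and a tool call to move; the robot and the scene stay as the last step left them, time stands still between calls to the robot, and variables do not carry over. Pictures are saved under pics/ and viewed, at most 14 in all, crops included, and the job is handed in when it is done.

Besides the shell and the picture viewer there is one more tool, called after ">>>" as name([rows], argument=value, ...), one row to a line, values as JSON. step_arm: Moves the arm, as the interface text tells. Its arguments: {"type":"object","properties":{"increments":{"type":"array","items":{"type":"array","items":{"type":"number"}}},"force":{"type":"number"}},"required":["increments"]}

```bash
mkdir -p pics
cat > h.py <<'E'
from station import *
import numpy as np, cv2
def snap(n,f):
    m=camera_model(n); p,d=camera(n); cv2.imwrite(f'pics/{f}.png',p[:,:,::-1]); np.savez(f'pics/{f}.npz',d=d,p=p,T=m['T'],k=[m['fx'],m['fy'],m['cx'],m['cy']])
def cloud(f):
    z=np.load(f'pics/{f}.npz'); d=z['d']; fx,fy,cx,cy=z['k']; v,u=np.mgrid[:420,:560]
    P=np.stack([(u-cx)/fx*d,(v-cy)/fy*d,d,np.ones_like(d)],-1)@np.array(z['T']).T
    P[d==0]=np.nan
    return P[...,:3],z['p']
E
python3 - <<'E'
from h import *
o=get_obs(); print(o)
snap('top','top0'); snap('scene','scene0')
for n in('top','scene'): print(camera_model(n))
P,p=cloud('top0')
cv2.imwrite('pics/topbig.png',cv2.resize(p[:,:,::-1],(800,600),interpolation=cv2.INTER_CUBIC))
E
```

```text
{'time_s': 0.0, 'joint_pos': array([-1.29462423e+00,  4.91592195e-01,  1.55949321e+00,  1.13869176e-05,
        1.09171466e+00, -1.05593227e-01]), 'joint_velocities': array([-0.00050844, -0.00134365, -0.00042797, -0.00233624, -0.00164296,
        0.00049074]), 'effort': array([ 1.56304814e-03, -6.18431568e+01, -2.61581522e+01,  9.70453073e-06,
        4.03507787e-03, -4.61612061e-06]), 'tcp_pos': array([ 0.23280872, -0.57975341,  0.2306924 ]), 'orientation': array([ 9.81837473e-01,  1.89722986e-01, -4.63944799e-05, -6.01938022e-04]), 'force': array([-0.5171701 , -0.47180679,  0.16012609]), 'moment': array([ 0.02210046, -0.02495462,  0.01615467]), 'grasp_force': 0.0, 'gripper_width': 0.08548083695699189}
{'fx': 489.81051366981353, 'fy': 489.81051366981353, 'cx': 284.37129758139275, 'cy': 209.85304252460875, 'T': array([[-0.01321546, -0.98614838,  0.16533823,  0.29656072],
       [-0.99984991,  0.01488542,  0.00886517,  0.04038278],
       [-0.0112035 , -0.16519625, -0.98619708,  1.61106886],
       [ 0.        ,  0.        ,  0.        ,  1.        ]])}
{'fx': 455.13753526172235, 'fy': 455.13753526172235, 'cx': 272.775180009952, 'cy': 211.81304061305377, 'T': array([[-0.7731223 , -0.40523343,  0.4879219 , -0.01518186],
       [-0.63422677,  0.48642436, -0.60095569,  0.74771867],
       [ 0.00619024, -0.77406537, -0.63307541,  0.78022595],
       [ 0.        ,  0.        ,  0.        ,  1.        ]])}
```

View pics/topbig.png

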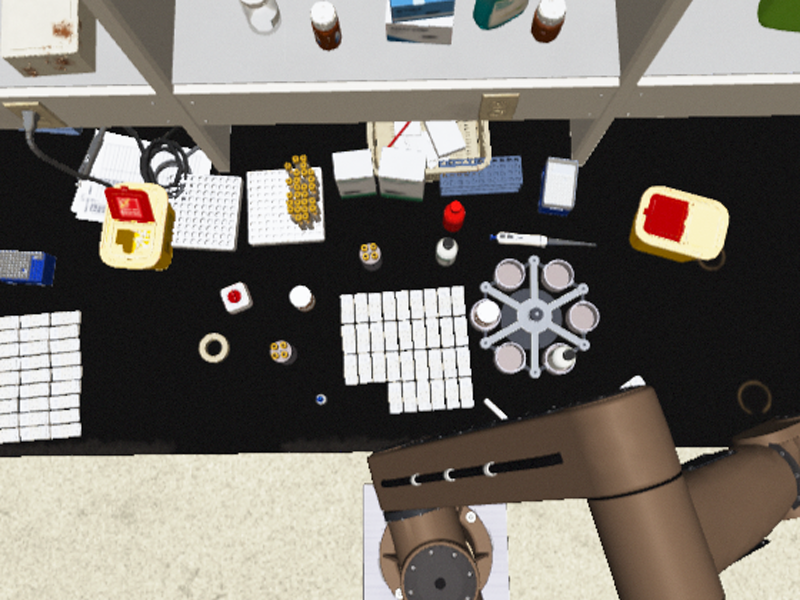

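View pics/scene0.png

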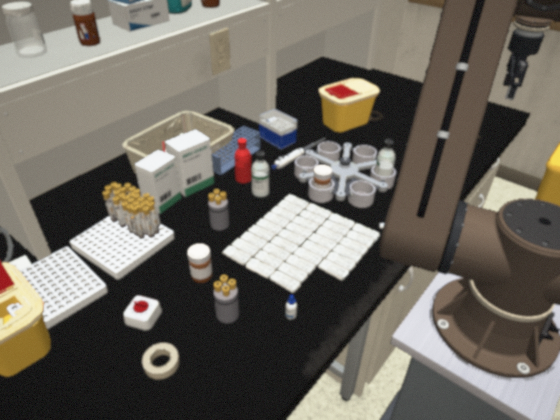

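Run:
```python
from h import *
from scipy.optimize import least_squares
P,p=cloud('top0')
def at(u,v): return int(round(v*.7)),int(round(u*.7))
def loc(name,u,v,z0,z1,r):
    i,j=at(u,v); W=P[i-22:i+23,j-22:j+23].reshape(-1,3); W=W[~np.isnan(W[:,0])]
    c=None
    s=W[(W[:,2]>z0)&(W[:,2]<z1)]
    a=P[i,j,:2] 
    c=np.array(a)
    for _ in range(5):
        t=s[np.hypot(*(s[:,:2]-c).T)<r*1.3]
        c=(np.percentile(t[:,:2],2,axis=0)+np.percentile(t[:,:2],98,axis=0))/2
    print(name,c.round(4),len(t),'ext',np.ptp(t[:,:2],axis=0).round(3),'zmax',np.percentile(t[:,2],[5,50,98]).round(4),'mean',t[:,:2].mean(0).round(4))
loc('jar',301,292,.07,.09,.024); loc('bottlecap',446,243,.118,.14,.012)
loc('ad1',370,249,.085,.11,.024); loc('ad2',281,348,.085,.11,.024)
loc('timer',235,297,.025,.06,.04); loc('dropper',321,399,.05,.07,.011); loc('red',455,207,.115,.15,.012)
loc('hub',536,314,.07,.09,.015);loc('jarL',486,310,.09,.11,.024); loc('botL',568,352,.135,.16,.012)
# tiles
i,j=at(400,340);print('tiles z',P[i,j], P[at(400,250)],'bench',P[at(260,400)])
# rotor fit: rim band
i,j=at(536,314); W=P[i-55:i+56,j-55:j+56].reshape(-1,3); s=W[(W[:,2]>.052)&(W[:,2]<.060)][:,:2]
h0=np.nanmean(P[i-2:i+3,j-2:j+3,:2],axis=(0,1))
r=np.hypot(*(s-h0).T); s=s[(r>.07)&(r<.15)]
k=np.arange(6)*np.pi/3
def f(x):
    B=x[:2]+.11*np.c_[np.cos(k+x[2]),np.sin(k+x[2])]
    d=np.hypot(*(s[:,None]-B[None]).transpose(2,0,1)).min(1)
    return d-.0315
best=min((least_squares(f,[*h0,a],loss='soft_l1',f_scale=.002) for a in np.arange(0,1.05,.15)),key=lambda q:q.cost)
x=best.x;print('rotor',x.round(4),best.cost,len(s))
print((x[:2]+.11*np.c_[np.cos(k+x[2]),np.sin(k+x[2])]).round(4))
cv2.imwrite('pics/rot.png',cv2.resize(p[160:285,300:430,::-1],(624,600),interpolation=cv2.INTER_CUBIC))
```

```text
jar [0.5673 0.2905] 176 ext [0.046 0.047] zmax [0.0736 0.0793 0.0849] mean [0.5672 0.2899]
bottlecap [ 0.6712 -0.0386] 53 ext [0.022 0.022] zmax [0.1207 0.1309 0.1387] mean [ 0.6704 -0.0383]
ad1 [0.6627 0.1346] 87 ext [0.036 0.035] zmax [0.0891 0.097  0.1038] mean [0.6622 0.1343]
ad2 [0.4452 0.3319] 90 ext [0.035 0.035] zmax [0.0895 0.0975 0.1044] mean [0.445  0.3319]
timer [0.5771 0.4497] 271 ext [0.067 0.065] zmax [0.026  0.0317 0.0468] mean [0.5767 0.4485]
dropper [0.341  0.2482] 16 ext [0.01  0.013] zmax [0.0517 0.0572 0.0637] mean [0.3405 0.2484]
red [ 0.7532 -0.0562] 55 ext [0.024 0.022] zmax [0.121  0.1315 0.1396] mean [ 0.7516 -0.0565]
hub [ 0.5191 -0.2318] 74 ext [0.029 0.029] zmax [0.0721 0.0769 0.0872] mean [ 0.5193 -0.2319]
jarL [ 0.5231 -0.1224] 185 ext [0.048 0.044] zmax [0.0941 0.0995 0.1063] mean [ 0.5231 -0.1221]
botL [ 0.4226 -0.2838] 58 ext [0.022 0.024] zmax [0.1444 0.1512 0.1582] mean [ 0.4226 -0.2834]
tiles z [0.47160992 0.07038231 0.00906687] [0.68515396 0.06797227 0.00419312] bench [0.33948363 0.39174449 0.00173177]
rotor [ 0.5199 -0.2324  0.4932] 0.013096860696916894 679
[[ 0.6168 -0.1803]
 [ 0.5232 -0.1225]
 [ 0.4263 -0.1746]
 [ 0.423  -0.2845]
 [ 0.5165 -0.3424]
 [ 0.6134 -0.2903]]
```

Seen in the pictures (top view, ×10/7 pixels): hub at (536,314), loaded jar at (486,316), loaded bottle at (562,360). Loose bottle is at (446,250) with its red twin at (455,215); the adapters are at (370,253) and (281,351), and the jar at (301,297). Targets are bottle to (0.617,-0.180), jar to (0.5165,-0.342), adapters to (0.426,-0.175) and (0.613,-0.290).

>>> step_arm([
  [0, 0, 0, 7.3, 0.085],
  [0, 0, 0, 7.3, 0.085],
  [0, 0, 0, 7.3, 0.085],
  [0, 0, 0, 0, 0.085],
], force=40)

```text
time_s: 0.5
tcp_pos: [0.2329, -0.5799, 0.231]
orientation: [1.0, -0.001, -0.0, -0.0]
force: [-0.6, -0.1, 0.4]
gripper_width: 0.0847
grasp_force: 0.0
```

>>> step_arm([
  [0.03, -0.037, 0, 0, 0.085],
  [0.03, -0.037, 0, 0, 0.085],
  [0.03, -0.037, 0, 0, 0.085],
  [0.03, -0.037, 0, 0, 0.085],
  [0.03, -0.037, 0, 0, 0.085],
  [0.03, -0.037, 0, 0, 0.085],
  [0.03, -0.037, 0, 0, 0.085],
  [0.03, -0.037, 0, 0, 0.085],
  [0.03, -0.037, 0, 0, 0.085],
  [0.03, -0.037, 0, 0, 0.085],
])

```text
time_s: 1.5
tcp_pos: [0.534, -0.2084, 0.2313]
orientation: [1.0, 0.002, -0.0, 0.0]
force: [0.7, -0.9, 0.6]
gripper_width: 0.0852
grasp_force: 0.0
```

>>> step_arm([
  [0.0276, -0.034, 0, 0, 0.06],
  [0.0276, -0.034, 0, 0, 0.06],
  [0.0276, -0.034, 0, 0, 0.06],
  [0.0276, -0.034, 0, 0, 0.06],
  [0.0276, -0.034, 0, 0, 0.06],
  [0, 0, 0, 0, 0.06],
  [0, 0, 0, 0, 0.06],
])

```text
time_s: 2.2
tcp_pos: [0.6711, -0.0394, 0.2305]
orientation: [1.0, 0.002, -0.001, 0.0]
force: [-0.1, -0.9, -0.4]
gripper_width: 0.0603
grasp_force: 0.0
```

Run:
```python
from h import *
o=get_obs();print(o['tcp_pos'],o['orientation'],o['joint_pos'])
snap('wrist','w1')
P,p=cloud('w1'); s=P.reshape(-1,3); s=s[(s[:,2]>.12)&(s[:,2]<.14)&(np.hypot(s[:,0]-.671,s[:,1]+.0386)<.03)]
print(len(s),s.mean(0) if len(s) else 0, np.ptp(s,axis=0) if len(s) else 0)
```

```text
[ 0.67111235 -0.03938222  0.23054951] [ 9.99997508e-01  2.15808312e-03 -5.68640146e-04  4.85654891e-05] [-1.56693806e-01  5.60879093e-01  1.43244089e+00 -3.02252163e-04
  1.14938028e+00  1.40991014e+00]
794 [ 0.67089911 -0.03732885  0.13168572] [0.0238325  0.02408856 0.01453845]
```

View pics/w1.png

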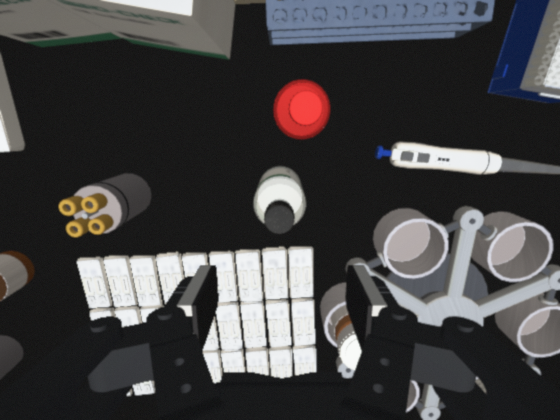

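The wrist view shows the loose bottle's cap at (279,218), between the fingers' lines; the red one is clear at (302,108). I'm going down onto the cap.

>>> step_arm([
  [0, -0.001, 0.04, 0, 0.06],
  [0, 0, 0.04, 0, 0.06],
  [0, 0, 0.03, 0, 0.06],
  [0, 0, 0.018, 0, 0.06],
  [0, 0, 0.009, 0, 0.06],
  [0, 0, 0, 0, 0.06],
  [0, 0, 0, 0, 0.02],
  [0, 0, 0, 0, 0.02],
  [0, 0, 0, 0, 0.02],
  [0, 0, 0, 0, 0.02],
])

```text
time_s: 3.25
tcp_pos: [0.6716, -0.0393, 0.0955]
orientation: [1.0, -0.0, 0.001, 0.0]
force: [-0.5, -0.3, 6.3]
gripper_width: 0.0236
grasp_force: 39.3
```

>>> step_arm([
  [0, 0, 0, 0, 0.015],
  [0, 0, 0, 0, 0.015],
  [0, 0, 0, 0, 0.015],
])

```text
time_s: 3.55
tcp_pos: [0.6717, -0.0393, 0.0955]
orientation: [1.0, -0.0, 0.001, 0.0]
force: [-0.8, -0.5, 6.5]
gripper_width: 0.0228
grasp_force: 39.4
```

>>> step_arm([
  [0, 0, -0.02, 0, 0.015],
  [0, 0, -0.04, 0, 0.015],
  [0, 0, -0.04, 0, 0.015],
  [0, 0, -0.02, 0, 0.015],
  [0, 0, 0, 0, 0.015],
  [-0.01, 0.026, 0, 0, 0.015],
  [-0.017, 0.045, 0, 0, 0.015],
  [-0.017, 0.045, 0, 0, 0.015],
  [-0.01, 0.025, 0, 0, 0.015],
  [0, 0, 0, 0, 0.015],
])

```text
time_s: 4.55
tcp_pos: [0.6154, -0.1831, 0.2126]
orientation: [1.0, -0.002, -0.001, -0.0]
force: [-0.5, 0.9, -1.8]
gripper_width: 0.023
grasp_force: 39.6
```

>>> step_arm([
  [0, 0, 0, 0, 0.015],
  [0, 0, 0, 0, 0.015],
])

```text
time_s: 4.75
tcp_pos: [0.6172, -0.1792, 0.2135]
orientation: [1.0, 0.0, -0.0, -0.0]
force: [-1.0, 0.7, -0.1]
gripper_width: 0.0234
grasp_force: 39.6
```

Run:
```python
from h import *
print(get_obs()['tcp_pos'])
snap('wrist','w2')
```

```text
[ 0.61717615 -0.17916163  0.21351477]
```

View pics/w2.png

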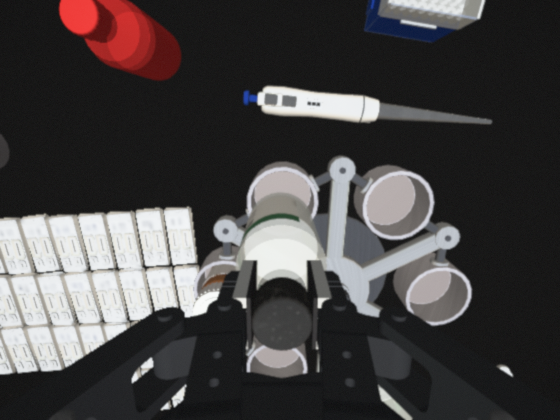

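The bottle hangs upright at (282,270), over the bucket at (283,195). Lowering it.

>>> step_arm([
  [0, 0.001, 0.025, 0, 0.015],
  [0, 0, 0.03, 0, 0.015],
  [0, 0, 0.02, 0, 0.015],
  [0, 0, 0.01, 0, 0.015],
  [0, 0, 0.006, 0, 0.015],
  [0, 0, 0, 0, 0.015],
  [0, 0, 0.002, 0, 0.015],
  [0, 0, 0.002, 0, 0.015],
  [0, 0, 0, 0, 0.015],
])

```text
time_s: 5.7
tcp_pos: [0.6172, -0.1812, 0.1197]
orientation: [1.0, -0.0, 0.0, 0.0]
force: [0.0, -0.2, -1.0]
gripper_width: 0.0228
grasp_force: 39.6
```

>>> step_arm([
  [0, 0, 0.002, 0, 0.015],
  [0, 0, 0, 0, 0.015],
  [0, 0, 0.001, 0, 0.015],
  [0, 0, 0.001, 0, 0.015],
  [0, 0, 0, 0, 0.015],
])

```text
time_s: 6.2
tcp_pos: [0.6172, -0.1812, 0.1155]
orientation: [1.0, -0.0, 0.0, 0.0]
force: [-0.9, 0.2, 2.3]
gripper_width: 0.0231
grasp_force: 39.9
```

>>> step_arm([
  [0, 0, 0, 0, 0.035],
  [0, 0, 0, 0, 0.045],
  [0, 0, 0, 0, 0.045],
  [0, 0, -0.02, 0, 0.045],
  [0, 0, -0.04, 0, 0.06],
  [0, 0, -0.04, 0, 0.085],
  [0, 0, -0.02, 0, 0.085],
])

```text
time_s: 6.9
tcp_pos: [0.6177, -0.1814, 0.2388]
orientation: [1.0, -0.0, 0.002, 0.001]
force: [-0.0, -0.3, -0.5]
gripper_width: 0.0848
grasp_force: 0.0
```

>>> step_arm([
  [-0.005, -0.047, 0, 0, 0.085],
  [-0.005, -0.047, 0, 0, 0.085],
  [-0.005, -0.047, 0, 0, 0.085],
  [-0.005, -0.047, 0, 0, 0.085],
  [-0.005, -0.047, 0, 0, 0.085],
  [-0.005, -0.047, 0, 0, 0.085],
  [-0.005, -0.047, 0, 0, 0.085],
  [-0.005, -0.047, 0, 0, 0.085],
  [-0.005, -0.047, 0, 0, 0.085],
  [-0.005, -0.047, 0, 0, 0.085],
])

```text
time_s: 7.9
tcp_pos: [0.5667, 0.2908, 0.2353]
orientation: [1.0, -0.0, 0.0, 0.0]
force: [1.4, -0.3, 0.4]
gripper_width: 0.085
grasp_force: 0.0
```

>>> step_arm([
  [0, 0, 0, 0, 0.085],
  [0, 0, 0, 0, 0.085],
  [0, 0, 0, 0, 0.085],
])

```text
time_s: 8.2
tcp_pos: [0.5674, 0.288, 0.2352]
orientation: [1.0, -0.0, -0.0, 0.0]
force: [-0.4, 0.1, 0.4]
gripper_width: 0.085
grasp_force: 0.0
```

Run:
```python
from h import *
snap('top','top2');snap('wrist','w3')
P,p=cloud('top2')
s=P.reshape(-1,3); s=s[(s[:,2]>.14)&(s[:,2]<.162)&(np.hypot(s[:,0]-.617,s[:,1]+.18)<.025)]
print('bottle cap',s.mean(0),len(s))
P,p=cloud('w3')
s=P.reshape(-1,3); s=s[(s[:,2]>.07)&(s[:,2]<.09)&(np.hypot(s[:,0]-.567,s[:,1]-.29)<.04)]
print('jar',(np.percentile(s,1,axis=0)+np.percentile(s,99,axis=0))/2,np.ptp(s,axis=0)); print(get_obs()['joint_pos'])
cv2.imwrite('pics/c2.png',cv2.resize(p[:,:,::-1],(560,420)))
```

```text
bottle cap [ 0.61602139 -0.18054633  0.15082292] 57
jar [0.5662126  0.29222531 0.07753243] [0.04771235 0.04725442 0.01265448]
[ 3.65204880e-01  5.03567442e-01  1.52447279e+00 -2.15605782e-04
  1.11361840e+00  1.93816490e+00]
```

>>> step_arm([
  [-0.0005, -0.003, 0.03, 0, 0.085],
  [0, 0, 0.04, 0, 0.085],
  [0, 0, 0.04, 0, 0.085],
  [0, 0, 0.04, 0, 0.085],
  [0, 0, 0.02, 0, 0.085],
  [0, 0, 0.016, 0, 0.085],
  [0, 0, 0.007, 0, 0.085],
  [0, 0, 0, 0, 0.085],
  [0, 0, 0, 0, 0.04],
  [0, 0, 0, 0, 0.04],
])

```text
time_s: 9.3
tcp_pos: [0.5673, 0.292, 0.0435]
orientation: [1.0, -0.0, 0.001, -0.0]
force: [-0.4, -0.2, -0.2]
gripper_width: 0.0584
grasp_force: 0.0
```

>>> step_arm([
  [0, 0, 0, 0, 0.04],
  [0, 0, 0, 0, 0.04],
  [0, 0, 0, 0, 0.04],
  [0, 0, 0, 0, 0.04],
])

```text
time_s: 9.7
tcp_pos: [0.5672, 0.292, 0.0435]
orientation: [1.0, -0.0, 0.001, -0.0]
force: [-0.4, -1.0, 6.8]
gripper_width: 0.0467
grasp_force: 40.6
```

>>> step_arm([
  [0, 0, -0.02, 0, 0.04],
  [0, 0, -0.045, 0, 0.04],
  [0, 0, -0.05, 0, 0.04],
  [0, 0, -0.045, 0, 0.04],
  [0, 0, -0.02, 0, 0.04],
  [0, 0, 0, 0, 0.04],
  [-0.0015, 0.02, 0, 0, 0.04],
  [-0.0037, 0.046, 0, 0, 0.04],
  [-0.0037, 0.046, 0, 0, 0.04],
  [-0.0037, 0.046, 0, 0, 0.04],
])

```text
time_s: 10.7
tcp_pos: [0.5527, 0.1317, 0.2204]
orientation: [1.0, 0.0, -0.001, 0.0]
force: [0.9, -0.8, -0.5]
gripper_width: 0.0468
grasp_force: 41.7
```

>>> step_arm([
  [-0.0037, 0.046, 0, 0, 0.04],
  [-0.0037, 0.046, 0, 0, 0.04],
  [-0.0037, 0.046, 0, 0, 0.04],
  [-0.0037, 0.046, 0, 0, 0.04],
  [-0.0037, 0.046, 0, 0, 0.04],
  [-0.0037, 0.046, 0, 0, 0.04],
  [-0.0037, 0.046, 0, 0, 0.04],
  [-0.0037, 0.046, 0, 0, 0.04],
  [-0.0037, 0.046, 0, 0, 0.04],
  [-0.0037, 0.046, 0, 0, 0.04],
])

```text
time_s: 11.7
tcp_pos: [0.5152, -0.328, 0.2204]
orientation: [1.0, -0.0, -0.001, -0.001]
force: [0.9, -0.0, -1.6]
gripper_width: 0.0471
grasp_force: 41.7
```

>>> step_arm([
  [-0.001, 0.016, 0, 0, 0.04],
  [0, 0, 0, 0, 0.04],
  [0, 0, 0, 0, 0.04],
  [0, 0, 0, 0, 0.04],
])

```text
time_s: 12.1
tcp_pos: [0.5158, -0.3407, 0.2218]
orientation: [1.0, 0.0, -0.0, -0.0]
force: [0.1, 0.6, -0.7]
gripper_width: 0.047
grasp_force: 41.8
```

Run:
```python
from h import *
print(get_obs()['tcp_pos'])
snap('wrist','w4')
```

```text
[ 0.51580676 -0.34069042  0.2218222 ]
```

View pics/w4.png

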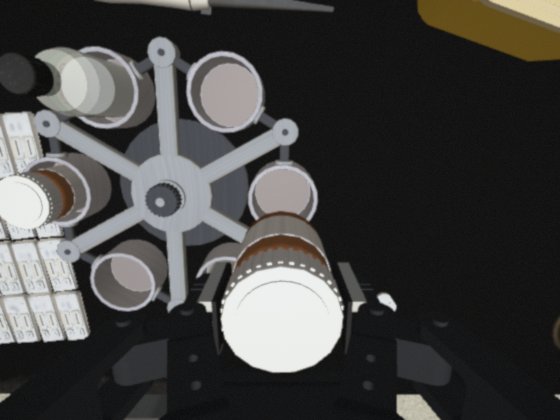

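The jar hangs upright, and its bucket at (283,195) lines up with it. Lowering it.

>>> step_arm([
  [0.0008, 0.0015, 0.025, 0, 0.04],
  [0, 0, 0.04, 0, 0.04],
  [0, 0, 0.04, 0, 0.04],
  [0, 0, 0.025, 0, 0.04],
  [0, 0, 0.015, 0, 0.04],
  [0, 0, 0.009, 0, 0.04],
  [0, 0, 0, 0, 0.04],
  [0, 0, 0.001, 0, 0.04],
  [0, 0, 0.001, 0, 0.04],
  [0, 0, 0, 0, 0.04],
])

```text
time_s: 13.15
tcp_pos: [0.5169, -0.3438, 0.0671]
orientation: [1.0, -0.0, 0.001, 0.0]
force: [1.0, -0.2, -1.4]
gripper_width: 0.0473
grasp_force: 41.7
```

>>> step_arm([
  [0, -0.001, 0.002, 0, 0.04],
  [0, 0, 0.001, 0, 0.04],
  [0, 0, 0, 0, 0.04],
  [0, 0, 0.001, 0, 0.04],
  [0, 0, 0, 0, 0.04],
])

```text
time_s: 13.65
tcp_pos: [0.5168, -0.3426, 0.0635]
orientation: [1.0, -0.0, 0.0, 0.0]
force: [-3.0, 2.1, 12.7]
gripper_width: 0.0472
grasp_force: 43.1
```

>>> step_arm([
  [0, 0, 0, 0, 0.052],
  [0, 0, 0, 0, 0.062],
  [0, 0, 0, 0, 0.062],
  [0, 0, -0.015, 0, 0.062],
  [0, 0, -0.04, 0, 0.062],
  [0, 0, -0.05, 0, 0.085],
  [0, 0, -0.045, 0, 0.085],
  [0, 0, -0.015, 0, 0.085],
])

```text
time_s: 14.45
tcp_pos: [0.5176, -0.3433, 0.2334]
orientation: [1.0, -0.0, 0.003, 0.002]
force: [0.6, 0.3, -0.8]
gripper_width: 0.0851
grasp_force: 0.0
```

>>> step_arm([
  [0.0146, -0.0477, 0, 0, 0.085],
  [0.0146, -0.0477, 0, 0, 0.085],
  [0.0146, -0.0477, 0, 0, 0.085],
  [0.0146, -0.0477, 0, 0, 0.085],
  [0.0146, -0.0477, 0, 0, 0.085],
  [0.0146, -0.0477, 0, 0, 0.085],
  [0.0146, -0.0477, 0, 0, 0.085],
  [0.0146, -0.0477, 0, 0, 0.085],
  [0.0146, -0.0477, 0, 0, 0.085],
  [0.0146, -0.0477, 0, 0, 0.085],
])

```text
time_s: 15.45
tcp_pos: [0.6631, 0.1364, 0.2286]
orientation: [1.0, -0.0, 0.0, 0.0]
force: [0.2, -1.6, -0.5]
gripper_width: 0.085
grasp_force: 0.0
```

>>> step_arm([
  [0, 0, 0, 0, 0.085],
  [0, 0, 0, 0, 0.085],
  [0, 0, 0, 0, 0.085],
])

```text
time_s: 15.75
tcp_pos: [0.6627, 0.1335, 0.2278]
orientation: [1.0, -0.0, 0.0, 0.0]
force: [-0.7, -0.1, 0.2]
gripper_width: 0.0851
grasp_force: 0.0
```

Run:
```python
from h import *
snap('top','top3');snap('wrist','w5')
P,p=cloud('top3')
s=P.reshape(-1,3); s=s[(s[:,2]>.09)&(s[:,2]<.11)&(np.hypot(s[:,0]-.5165,s[:,1]+.3424)<.035)]
print('jar',s.mean(0),len(s))
P,p=cloud('w5')
s=P.reshape(-1,3); s=s[(s[:,2]>.09)&(s[:,2]<.11)&(np.hypot(s[:,0]-.6625,s[:,1]-.1346)<.04)]
print('ad1',(np.percentile(s,1,axis=0)+np.percentile(s,99,axis=0))/2,np.ptp(s,axis=0)); print(get_obs()['tcp_pos'])
```

```text
jar [ 0.51665565 -0.34209166  0.09910665] 193
ad1 [0.66166988 0.13663268 0.09594183] [0.03649963 0.03652152 0.01213748]
[0.66282365 0.13298132 0.22778434]
```

>>> step_arm([
  [-0.0003, -0.0025, 0.025, 0, 0.085],
  [0, 0, 0.04, 0, 0.085],
  [0, 0, 0.04, 0, 0.085],
  [0, 0, 0.04, 0, 0.085],
  [0, 0, 0.02, 0, 0.085],
  [0, 0, 0.014, 0, 0.085],
  [0, 0, 0.006, 0, 0.085],
  [0, 0, 0, 0, 0.085],
  [0, 0, 0, 0, 0.04],
  [0, 0, 0, 0, 0.04],
])

```text
time_s: 16.85
tcp_pos: [0.6632, 0.1368, 0.0436]
orientation: [1.0, -0.0, 0.001, -0.0]
force: [0.1, 0.7, -0.0]
gripper_width: 0.0587
grasp_force: 0.0
```

>>> step_arm([
  [0, 0, 0, 0, 0.04],
  [0, 0, 0, 0, 0.04],
  [0, 0, 0, 0, 0.04],
  [0, 0, 0, 0, 0.04],
])

```text
time_s: 17.25
tcp_pos: [0.6631, 0.1369, 0.0436]
orientation: [1.0, -0.0, 0.001, -0.0]
force: [-0.5, -0.8, 6.0]
gripper_width: 0.0472
grasp_force: 40.7
```

>>> step_arm([
  [0, 0, -0.02, 0, 0.04],
  [0, 0, -0.045, 0, 0.04],
  [0, 0, -0.05, 0, 0.04],
  [0, 0, -0.045, 0, 0.04],
  [0, 0, -0.02, 0, 0.04],
  [0, 0, 0, 0, 0.04],
  [0, 0, 0, 0, 0.04],
])

```text
time_s: 17.95
tcp_pos: [0.6621, 0.1368, 0.2216]
orientation: [1.0, -0.0, -0.0, 0.0]
force: [0.4, 0.1, -1.9]
gripper_width: 0.0472
grasp_force: 41.8
```

>>> step_arm([
  [-0.002, 0.02, 0, 0, 0.04],
  [-0.0053, 0.047, 0, 0, 0.04],
  [-0.0053, 0.047, 0, 0, 0.04],
  [-0.0053, 0.047, 0, 0, 0.04],
  [-0.0053, 0.047, 0, 0, 0.04],
  [-0.0053, 0.047, 0, 0, 0.04],
  [-0.0053, 0.047, 0, 0, 0.04],
  [-0.0053, 0.047, 0, 0, 0.04],
  [-0.0053, 0.047, 0, 0, 0.04],
  [-0.0041, 0.031, 0, 0, 0.04],
])

```text
time_s: 18.95
tcp_pos: [0.6121, -0.2939, 0.2201]
orientation: [1.0, -0.001, -0.001, -0.001]
force: [-0.8, -0.1, -1.8]
gripper_width: 0.0471
grasp_force: 41.8
```

>>> step_arm([
  [0, 0, 0, 0, 0.04],
  [0, 0, 0, 0, 0.04],
  [0, 0, 0, 0, 0.04],
])

```text
time_s: 19.25
tcp_pos: [0.6136, -0.2894, 0.2213]
orientation: [1.0, -0.0, -0.001, -0.0]
force: [0.1, 0.0, -1.3]
gripper_width: 0.0468
grasp_force: 41.8
```

Run:
```python
from h import *
print(get_obs()['tcp_pos'])
snap('wrist','w6')
```

```text
[ 0.6135713  -0.28943093  0.22132274]
```

View pics/w6.png

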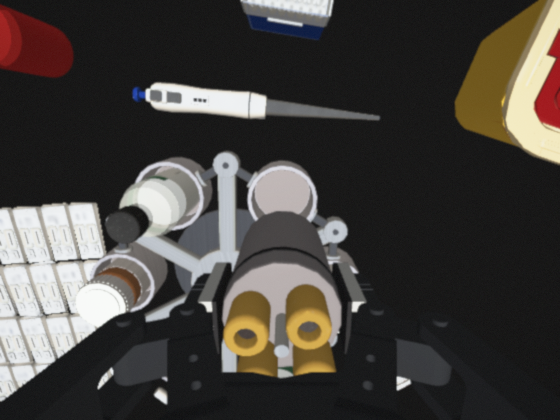

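The adapter is upright and lined up with its bucket at (283,193). Lowering it.

>>> step_arm([
  [0, 0, 0.025, 0, 0.04],
  [0, 0, 0.04, 0, 0.04],
  [0, 0, 0.04, 0, 0.04],
  [0, 0, 0.025, 0, 0.04],
  [0, 0, 0.015, 0, 0.04],
  [0, 0, 0.008, 0, 0.04],
  [0, 0, 0, 0, 0.04],
  [0, 0, 0.001, 0, 0.04],
  [0, 0, 0.001, 0, 0.04],
  [0, 0, 0, 0, 0.04],
])

```text
time_s: 20.3
tcp_pos: [0.6142, -0.2903, 0.0682]
orientation: [1.0, -0.0, 0.001, 0.0]
force: [0.2, -0.4, -0.9]
gripper_width: 0.0468
grasp_force: 41.8
```

>>> step_arm([
  [0, 0, 0.001, 0, 0.04],
  [0, 0, 0, 0, 0.04],
])

```text
time_s: 20.5
tcp_pos: [0.6139, -0.2902, 0.0665]
orientation: [1.0, -0.0, 0.0, 0.0]
force: [-0.2, -0.6, -1.4]
gripper_width: 0.047
grasp_force: 41.8
```

>>> step_arm([
  [0, 0, 0.001, 0, 0.04],
  [0, 0, 0.001, 0, 0.04],
  [0, 0, 0, 0, 0.04],
  [0, 0, 0.0005, 0, 0.04],
  [0, 0, 0, 0, 0.04],
])

```text
time_s: 21.0
tcp_pos: [0.6139, -0.2902, 0.0637]
orientation: [1.0, -0.0, -0.0, 0.0]
force: [-0.7, -0.6, -1.2]
gripper_width: 0.0467
grasp_force: 41.8
```

>>> step_arm([
  [0, 0, 0.0005, 0, 0.04],
  [0, 0, 0, 0, 0.04],
  [0, 0, 0.0005, 0, 0.04],
  [0, 0, 0, 0, 0.04],
])

```text
time_s: 21.4
tcp_pos: [0.614, -0.2903, 0.0636]
orientation: [1.0, -0.0, 0.0, 0.0]
force: [-1.3, -0.0, 6.4]
gripper_width: 0.047
grasp_force: 42.8
```

>>> step_arm([
  [0, 0, 0, 0, 0.052],
  [0, 0, 0, 0, 0.062],
  [0, 0, 0, 0, 0.062],
  [0, 0, -0.015, 0, 0.062],
  [0, 0, -0.04, 0, 0.062],
  [0, 0, -0.05, 0, 0.085],
  [0, 0, -0.045, 0, 0.085],
  [0, 0, -0.015, 0, 0.085],
])

```text
time_s: 22.2
tcp_pos: [0.615, -0.2907, 0.2345]
orientation: [1.0, -0.0, 0.003, 0.002]
force: [0.5, -0.3, -0.2]
gripper_width: 0.085
grasp_force: 0.0
```

>>> step_arm([
  [-0.013, -0.0478, 0, 0, 0.085],
  [-0.013, -0.0478, 0, 0, 0.085],
  [-0.013, -0.0478, 0, 0, 0.085],
  [-0.013, -0.0478, 0, 0, 0.085],
  [-0.013, -0.0478, 0, 0, 0.085],
  [-0.013, -0.0478, 0, 0, 0.085],
  [-0.013, -0.0478, 0, 0, 0.085],
  [-0.013, -0.0478, 0, 0, 0.085],
  [-0.013, -0.0478, 0, 0, 0.085],
  [-0.013, -0.0478, 0, 0, 0.085],
])

```text
time_s: 23.2
tcp_pos: [0.4834, 0.1897, 0.229]
orientation: [1.0, -0.0, 0.001, -0.0]
force: [1.4, -0.5, -0.4]
gripper_width: 0.085
grasp_force: 0.0
```

>>> step_arm([
  [-0.013, -0.0478, 0, 0, 0.085],
  [-0.013, -0.0478, 0, 0, 0.085],
  [-0.013, -0.0478, 0, 0, 0.085],
  [0, 0, 0, 0, 0.085],
  [0, 0, 0, 0, 0.085],
  [0, 0, 0, 0, 0.085],
])

```text
time_s: 23.8
tcp_pos: [0.4454, 0.3305, 0.2283]
orientation: [1.0, -0.0, 0.0, 0.0]
force: [-0.1, -0.1, 1.0]
gripper_width: 0.085
grasp_force: 0.0
```

Run:
```python
from h import *
snap('top','top4');snap('wrist','w7')
P,p=cloud('top4')
s=P.reshape(-1,3); s=s[(s[:,2]>.105)&(s[:,2]<.135)&(np.hypot(s[:,0]-.6134,s[:,1]+.2903)<.035)]
print('ad1',s.mean(0),np.median(s[:,2]),len(s))
P,p=cloud('w7')
s=P.reshape(-1,3); s=s[(s[:,2]>.09)&(s[:,2]<.11)&(np.hypot(s[:,0]-.445,s[:,1]-.332)<.04)]
print('ad2',(np.percentile(s,1,axis=0)+np.percentile(s,99,axis=0))/2,np.ptp(s,axis=0)); print(get_obs()['tcp_pos'],get_obs()['joint_pos'])
```

```text
ad1 [ 0.61296215 -0.2904156   0.11602444] 0.11646860707510276 96
ad2 [0.44403571 0.33433603 0.09586684] [0.03585    0.03562118 0.01191495]
[0.44569761 0.33013496 0.22810463] [ 5.18527158e-01  3.94545712e-01  1.73710563e+00 -2.29726348e-04
  1.00971817e+00  2.09160917e+00]
```

>>> step_arm([
  [-0.0007, -0.0025, 0.025, 0, 0.085],
  [0, 0, 0.04, 0, 0.085],
  [0, 0, 0.04, 0, 0.085],
  [0, 0, 0.04, 0, 0.085],
  [0, 0, 0.02, 0, 0.085],
  [0, 0, 0.014, 0, 0.085],
  [0, 0, 0.006, 0, 0.085],
  [0, 0, 0, 0, 0.085],
  [0, 0, 0, 0, 0.04],
  [0, 0, 0, 0, 0.04],
])

```text
time_s: 24.9
tcp_pos: [0.445, 0.334, 0.0438]
orientation: [1.0, -0.0, 0.001, -0.0]
force: [0.4, 0.1, -0.3]
gripper_width: 0.0584
grasp_force: 0.0
```

>>> step_arm([
  [0, 0, 0, 0, 0.04],
  [0, 0, 0, 0, 0.04],
  [0, 0, 0, 0, 0.04],
  [0, 0, 0, 0, 0.04],
])

```text
time_s: 25.3
tcp_pos: [0.4449, 0.3341, 0.0438]
orientation: [1.0, -0.0, 0.001, -0.0]
force: [-0.9, -0.3, 5.9]
gripper_width: 0.0466
grasp_force: 40.1
```

>>> step_arm([
  [0, 0, -0.02, 0, 0.04],
  [0, 0, -0.045, 0, 0.04],
  [0, 0, -0.05, 0, 0.04],
  [0, 0, -0.045, 0, 0.04],
  [0, 0, -0.02, 0, 0.04],
  [0, 0, 0, 0, 0.04],
  [0, 0, 0, 0, 0.04],
])

```text
time_s: 26.0
tcp_pos: [0.4441, 0.3336, 0.2224]
orientation: [1.0, -0.0, -0.0, 0.0]
force: [-0.7, 1.3, -2.5]
gripper_width: 0.0467
grasp_force: 42.1
```

>>> step_arm([
  [0.008, 0.02, 0, 0, 0.04],
  [0.008, 0.046, 0, 0, 0.04],
  [0.008, 0.046, 0, 0, 0.04],
  [0.008, 0.046, 0, 0, 0.04],
  [0.008, 0.046, 0, 0, 0.04],
  [0.008, 0.046, 0, 0, 0.04],
  [-0.012, 0.046, 0, 0, 0.04],
  [-0.012, 0.046, 0, 0, 0.04],
  [-0.012, 0.046, 0, 0, 0.04],
  [-0.012, 0.046, 0, 0, 0.04],
])

```text
time_s: 27.0
tcp_pos: [0.4429, -0.1016, 0.2211]
orientation: [1.0, -0.0, -0.001, -0.001]
force: [0.8, 0.3, -1.2]
gripper_width: 0.0466
grasp_force: 42.1
```

>>> step_arm([
  [-0.012, 0.046, 0, 0, 0.04],
  [-0.0063, 0.028, 0, 0, 0.04],
  [0, 0, 0, 0, 0.04],
  [0, 0, 0, 0, 0.04],
  [0, 0, 0, 0, 0.04],
])

```text
time_s: 27.5
tcp_pos: [0.4258, -0.1733, 0.2219]
orientation: [1.0, 0.0, -0.001, -0.001]
force: [0.2, 0.0, -2.3]
gripper_width: 0.0468
grasp_force: 42.1
```

Run:
```python
from h import *
print(get_obs()['tcp_pos'])
snap('wrist','w8')
```

```text
[ 0.42578227 -0.17328854  0.22192325]
```

View pics/w8.png

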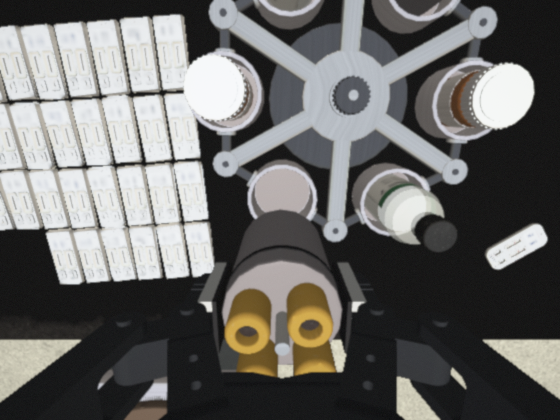

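The last adapter is upright over the bucket at (283,193), and the loaded bottle at (437,235) is clear. Lowering it.

>>> step_arm([
  [0, 0, 0.025, 0, 0.04],
  [0, 0, 0.04, 0, 0.04],
  [0, 0, 0.04, 0, 0.04],
  [0, 0, 0.025, 0, 0.04],
  [0, 0, 0.015, 0, 0.04],
  [0, 0, 0.01, 0, 0.04],
  [0, 0, 0, 0, 0.04],
  [0, 0, 0.001, 0, 0.04],
  [0, 0, 0.001, 0, 0.04],
  [0, 0, 0, 0, 0.04],
])

```text
time_s: 28.55
tcp_pos: [0.4262, -0.1743, 0.0664]
orientation: [1.0, -0.0, 0.001, 0.0]
force: [-0.2, 0.7, -1.4]
gripper_width: 0.0469
grasp_force: 42.1
```

>>> step_arm([
  [0, 0, 0.001, 0, 0.04],
  [0, 0, 0, 0, 0.04],
])

```text
time_s: 28.75
tcp_pos: [0.426, -0.1743, 0.065]
orientation: [1.0, -0.0, 0.0, 0.0]
force: [-0.7, -0.3, -0.5]
gripper_width: 0.0467
grasp_force: 42.1
```

>>> step_arm([
  [0, 0, 0.0007, 0, 0.04],
  [0, 0, 0, 0, 0.04],
  [0, 0, 0.0008, 0, 0.04],
  [0, 0, 0, 0, 0.04],
])

```text
time_s: 29.15
tcp_pos: [0.426, -0.1742, 0.0638]
orientation: [1.0, -0.0, 0.0, 0.0]
force: [-2.5, 1.4, 8.9]
gripper_width: 0.0467
grasp_force: 43.3
```

Contact with the floor. Releasing, going up and moving clear.

>>> step_arm([
  [0, 0, 0, 0, 0.052],
  [0, 0, 0, 0, 0.062],
  [0, 0, 0, 0, 0.062],
  [0, 0, -0.015, 0, 0.062],
  [0, 0, -0.04, 0, 0.062],
  [0, 0, -0.05, 0, 0.085],
  [0, 0, -0.05, 0, 0.085],
  [0, 0, -0.025, 0, 0.085],
  [0, 0, 0, 0, 0.085],
])

```text
time_s: 30.05
tcp_pos: [0.4269, -0.1747, 0.2466]
orientation: [1.0, -0.0, 0.003, 0.002]
force: [0.2, -0.0, -0.6]
gripper_width: 0.0852
grasp_force: 0.0
```

>>> step_arm([
  [0.012, -0.045, 0, 0, 0.085],
  [0.012, -0.045, 0, 0, 0.085],
  [0.012, -0.045, 0, 0, 0.085],
  [0.01, -0.045, 0, 0, 0.085],
  [0, -0.045, 0, 0, 0.085],
  [0, -0.045, 0, 0, 0.085],
  [0, -0.045, 0, 0, 0.085],
  [0, 0, 0, 0, 0.085],
  [0, 0, 0, 0, 0.085],
  [0, 0, 0, 0, 0.085],
])

```text
time_s: 31.05
tcp_pos: [0.4719, 0.1401, 0.2426]
orientation: [1.0, -0.0, -0.001, 0.0]
force: [0.1, 0.1, 0.4]
gripper_width: 0.0852
grasp_force: 0.0
```

Run:
```python
from h import *
snap('top','top5');snap('scene','scene5')
P,p=cloud('top5')
for n,c,z in(('bot',(.6168,-.1803),.151),('jar',(.5165,-.3424),.1),('a1',(.6134,-.2903),.119),('a2',(.4263,-.1746),.119),('jarL',(.5232,-.1225),.1),('botL',(.423,-.2845),.151)):
    s=P.reshape(-1,3); s=s[(abs(s[:,2]-z)<.012)&(np.hypot(s[:,0]-c[0],s[:,1]-c[1])<.035)]; print(n,s.mean(0).round(4),len(s))
cv2.imwrite('pics/rot5.png',cv2.resize(np.hstack([p[130:300,150:440],])[:,:,::-1],(800,469),interpolation=cv2.INTER_CUBIC))
```

```text
bot [ 0.6156 -0.1805  0.1509] 57
jar [ 0.5165 -0.342   0.0992] 194
a1 [ 0.6131 -0.2902  0.117 ] 93
a2 [ 0.4263 -0.1748  0.1169] 85
jarL [ 0.5228 -0.1221  0.0991] 186
botL [ 0.4226 -0.2831  0.1512] 60
```

View pics/rot5.png

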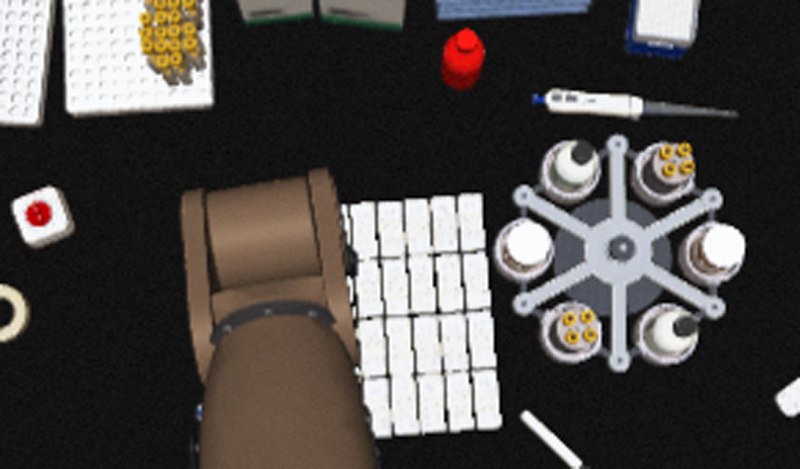

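All six buckets are filled. The twins sit opposite each other: bottles at (572,170) and (668,332), jars at (525,247) and (712,250), adapters at (665,170) and (572,330). Everything is upright and at its seated height, and the arm is clear.

```bash
python3 -c "
from station import *
print(hand_in())"
```

```text
the job is handed in; nothing more can be done
None
```

The rotor is loaded and the job is handed in: the bottle, the jar and the two adapters each stand upright on their bucket floors, each straight across the hub from its match, after about 31 s of robot time.

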